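Coaster from the slide-lid box, then the espresso cup on it

TASK

Get the coffee ready to serve: slide the lid out of the coaster box's grooves and lay it flat on the bare worktop, lift out the round coaster and lay it flat in the middle of the chopping board, then stand the espresso cup upright, centred on the coaster. Set the coaster and the cup down rather than dropping them, finish each step and let go before the next, and leave the other things where they are.

Things in the scene. Friction and masses are not known exactly. Their poses are not given: they have to be found in the camera images.
- coaster_box: Wooden box, fixed on the worktop, ahead and to the left, 112 (its x) x 150 (its y) x 50 high, z up. Origin: centre of its underside. The lid lies in grooves along both y sides, on ledges 36 above the worktop, under lips that stop it being lifted. The +x end wall is 50 high; the -x end is only 35 high and the lid slides out over it, along the box's own -x (roughly towards the robot).
- box_floor (a point): Centre of the box's inner floor, 6 above the worktop. Inside, the box is 100 (box x) x 128 (box y); the lips over the grooves, from 44.5 to 50 above the worktop, stand 124 apart.
- box_lid: Loose wooden lid, 105 (its x) x 138 (its y) x 6 thick, 120 g, a brass bar on top. Origin: centre of its underside. Starts in the grooves, its axes parallel to the box's, shut or up to 11 mm open; about 2 mm of play sideways, 2.5 mm upward; light friction, no catch. It is free of the grooves once its origin is more than 109 mm towards -x of the box's origin.
- lid_bar (a point): Centre of the brass bar on the lid: bar 14 (lid x) x 60 (lid y) x 18 high, standing on the lid's top; this point is 25 mm towards -x from the lid's centre, 15 above the lid's underside. The bar's top is 24 above the lid's underside.
- coaster: Round light-wood coaster with a cork face, 62 in diameter, 14 thick, 50 g. Origin: centre of its underside. Starts flat on the box's floor under the lid, near the middle; at least 25 mm stays free on both y sides of it between the lips.
- board: Wooden chopping board lying flat, fixed, 240 (its x) x 340 (its y), flat top 22 above the worktop, long side pointing roughly away from the robot. Origin: centre of its underside.
- cup: Small white espresso cup with a reddish inside, standing upright and empty, 51 high, outside diameter 62 at the rim, tapering to a foot 43 across; 118 g. Much smaller than the white mug, a bystander. Body z is up; the handle sticks out to the cup's -y, to 55 mm from the cup's axis. NB: the body origin is not on the cup's axis, see cup_foot.
- cup_foot (a point): Point on the cup's axis at the underside of its foot (12 mm towards the cup's +y from its body origin); the axis of the cup rises from here. The upper half of the cup can be taken across its 62 mm width along the cup's own x, clear of the handle.
- mug: Bystander: white mug with a handle, 91 high.
- honey: Bystander: honey jar, 60 in diameter, 85 high.
- mill: Bystander: dark wooden pepper mill, 150 high.
- spice_a: Bystander: spice jar, 41 in diameter, 105 high.
- cup_cap: Bystander: dark plastic screw lid, 69 in diameter, 24 high (not the coaster).
- spoon: Bystander: steel teaspoon, 130 long, lying between the box and the board.
- timer: Bystander: dark kitchen timer, 64 in diameter, 54 high.

How it is judged:
By the outcome, as a careful person would: the job done as asked, in the order asked, and still so for the second after the job is handed in, with the robot touching nothing.
It also fails if it takes over 72 s, if anything falls off the work surface, if the arm or the gripper's body presses on something with over 40 N, if the wrist force passes 120 N, or if a joint passes its speed limit or range.

ROBOT

A 6-joint arm with a two-finger parallel gripper is mounted at the origin on a cart in front of the work surface, level with it; the furniture and walls round the work are solid. World frame = base frame: x ahead of the robot, y to its left, z up, the work surface at z = 0. Lengths are in mm, angles in rad, forces in N, time in s.
With the tool pointing down it reaches from about 350 to 725 mm from the base axis. Payload 6 kg.
Tool frame: the origin (TCP) lies on the mounting face of the last link; the fingertips stand 173 mm ahead of it and the grasp point (between the pads) lies 155 mm ahead of it (robot.grip_depth is the distance from the TCP to the grasp point, in mm); z points along the fingers, y is the line along which they close (so a half turn about z gives the same grasp; the last joint's range is limited). The gripper opens to 85 mm and grips with 20 to 120 N. Pads are 22 mm wide; open, the fingers measure 114 mm over their backs; the gripper's body (76 mm by 85 mm) begins 54 mm behind the grasp point. The pads swing forward as they close: fully open they stand 13 mm farther back than shut.
Start: joints at [1.548, 0.04, 0.085, 0, -1.615, -0.334], TCP at [209.54, 562.216, 404.661] pointing down, gripper open.
Joint ranges: [-2.56, 2.56], [-1.29, 2.01], [-1.08, 1.49], [-3.29, 1.98], [-2.81, -0.18], [-2.99, 2.99]. Speed limits (rad/s): [2.57, 2.57, 3.01, 3.14, 3.14, 3.14].

INTERFACE

Orientations are given as a 3x3 rotation matrix whose columns are the frame's x, y, z axes.
In Python, from bench import robot gives the robot as it stands.
- The arm moves only by the shell command python3 -m crank 'ROWS' [FORCE]. ROWS is JSON, a list of rows, each a list of 5 numbers: the shift along the tool's x, y, z in m, then the turn about the tool's z in degrees, then the opening, from 0 (shut) to 1 (fully open). In form: [[dx, dy, dz, twist, hand], ...]. A call has 1 to 12 rows; each row shifts and turns the commanded pose from where the row before left it, along the tool's axes as they then stand; what a row does not reach is not made up. A row lasts 1/8 s, in which the tool goes at most 62.5 mm and 10.7 degrees, less where a joint would pass 70% of its speed; a pose out of reach is approached as far as the arm can. A call is refused whole if a number of a shift passes 0.0625 or a number of a turn 10.7, either way. A call with a gripper value outside its range is refused whole. The fingers move at their own pace and stop on an object; FORCE is the grip in N (left out, the last holds). Time passes only in rows, so rows that do not move let the fingers close. It gives the time, the measured TCP pose, the force, the opening and the grip force at its end, in the units of the state.
- robot.sense(): the state, without advancing time (a new reading comes with each control period).
- robot.get_image(name): name is "side" or "top"; returns a dict with "image" (400x640x3 uint8, red, green, blue), "z_map" (400x640 float32, mm along the optical axis (not along the pixel's ray), 0 where there is no reading), "mtx" (3x3 intrinsics, pixels), "eye" and "orientation" of the camera in the world. Camera axes: x right, y down, z forward; pixel columns grow to the right and rows downward; lengths in mm; the calibration is good to about 2 mm. A picture is of the moment at which its call begins.
- robot.job_done(): hands the job in; it is judged then, once.
The state is a dict: "t": time; "joint_positions": joint angles; "joint_velocities": joint speeds; "joint_efforts": joint torques, N m; "eef_pos": TCP position; "tool_rot": TCP orientation; "force": force on the tool from outside, world axes, zero at the start; "ft_torque": the same for the moment, N m; "grip_width": opening from 0.0 (shut) to 1.0 (fully open); "grasp_force": force on a finger pad.
Only numpy, scipy, OpenCV 4.12 (cv2) and the standard library are available. Lean on these libraries where they do the work, as an engineer would, in place of code of your own. Each camera call takes 0.05 s, during which the arm holds its last target. There are 200 camera calls.

## Working session

There is one attempt and no reset: what is moved stays moved. The work goes in short steps, Python scripts to look and compute and a shell command to move; the robot and the scene stay as the last step left them, time stands still between calls to the robot, and variables do not carry over. Pictures are saved under pics/ and viewed, at most 13 in all, crops included, and the job is handed in when it is done.

```bash
mkdir -p pics; cat > h.py <<'E'
import numpy as np,cv2
from bench import robot
def snap(n,tag):
    d=robot.get_image(n); cv2.imwrite(f'pics/{tag}.png',d['image'][:,:,::-1]); np.savez(f'pics/{tag}.npz',**d); return d
def load(tag): return np.load(f'pics/{tag}.npz')
def pts(d,uv):  # depth back-projection
    uv=np.atleast_2d(np.array(uv)); z=d['z_map'][uv[:,1].astype(int),uv[:,0].astype(int)].astype(float)
    r=np.c_[uv,np.ones(len(uv))]@np.linalg.inv(d['mtx']).T
    return (r*z[:,None])@d['orientation'].T+d['eye']
def ray(d,uv,h):
    uv=np.atleast_2d(np.array(uv,float))
    r=np.c_[uv,np.ones(len(uv))]@np.linalg.inv(d['mtx']).T@d['orientation'].T
    return d['eye']+r*((h-d['eye'][2])/r[:,2])[:,None]
E
python3 - <<'E'
from h import *
np.set_printoptions(precision=3,suppress=True)
for n in('side','top'):
    d=snap(n,n+'0'); print(n,d['eye'],d['orientation'].tolist(),d['mtx'].tolist(),(d['z_map']>0).mean())
s=robot.sense(); print(s['eef_pos'],s['tool_rot'],s['force'],s['grip_width'],s['t'])
E
```

```text
side [  427.204 -1002.431   818.612] [[0.9953584796474026, -0.04355180865207514, 0.08581804563810576], [-0.09506072234951295, -0.5839223589801534, 0.8062246199102588], [0.014998535275145622, -0.8106404373371622, -0.5853521378567046]] [[421.94785771070104, 0.0, 313.5751512628916], [0.0, 421.94785771070104, 196.6883416551297], [0.0, 0.0, 1.0]] 0.99100390625
top [ 411.181   35.053 1164.35 ] [[0.01737006081226388, -0.9947463850754766, 0.10088563012961774], [-0.9998407566974014, -0.017694188850489283, -0.0023188203231008816], [0.004091727525858228, -0.10082928671866617, -0.9948953275122256]] [[393.48032584548116, 0.0, 318.8300707402062], [0.0, 393.48032584548116, 199.42803187623102], [0.0, 0.0, 1.0]] 0.99601171875
[209.478 562.243 403.765] [[ 0.937 -0.349 -0.   ]
 [-0.349 -0.937 -0.002]
 [ 0.     0.002 -1.   ]] [-0.456 -0.272  0.081] 0.9987445286472189 0.1
```

View pics/top0.png

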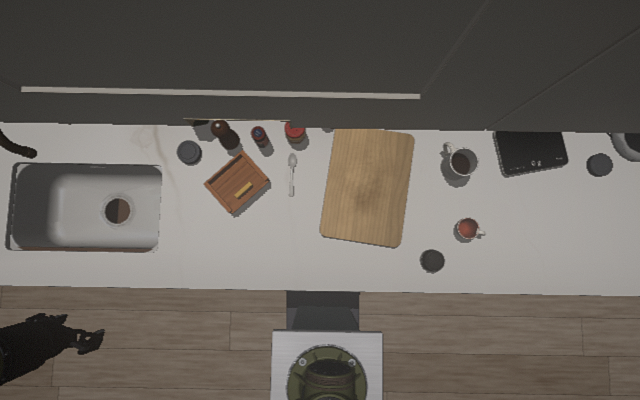

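View pics/side0.png

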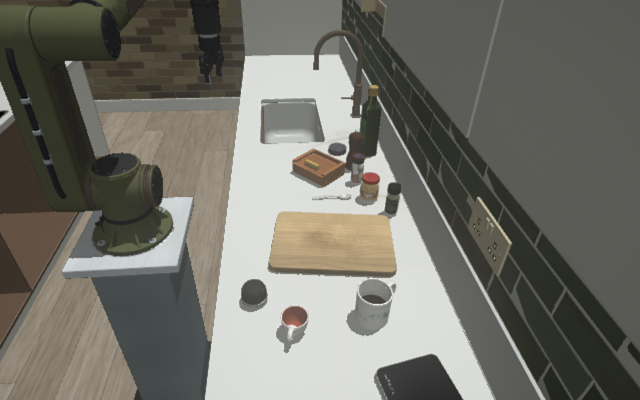

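The top view shows the box at about (237,183) with its brass bar at (243,190), the board at (367,187), the cup at (467,229) with its handle to the right, the timer at (432,260) and the spoon at (292,175). The side view agrees: bar at (312,164), cup at (294,318).

```bash
python3 - <<'E'
from h import *
np.set_printoptions(precision=1,suppress=True)
T=load('top0');S=load('side0')
def big(m,roi):
    k=np.zeros_like(m);x0,y0,x1,y1=roi;k[y0:y1,x0:x1]=m[y0:y1,x0:x1]
    c=cv2.findContours(k,cv2.RETR_EXTERNAL,cv2.CHAIN_APPROX_NONE)[0];c=max(c,key=cv2.contourArea)
    f=np.zeros_like(m);cv2.drawContours(f,[c],-1,255,-1); v,u=np.nonzero(f);return c,np.c_[u,v]
def hsv(d):return cv2.cvtColor(d['image'],cv2.COLOR_RGB2HSV)
hT,hS=hsv(T),hsv(S)
def rect(P,name):
    r=cv2.minAreaRect(P[:,:2].astype(np.float32));print(name,'rect c',np.array(r[0]),'size',np.array(r[1]),'ang',r[2],'corners',cv2.boxPoints(r).tolist())
for d,h,n,rb,rx,rc,rbd in((T,hT,'top',(195,145,280,222),(230,178,262,205),(450,212,490,246),(310,120,420,255)),(S,hS,'side',(285,145,350,188),(303,158,325,172),(278,300,312,342),(265,205,400,280))):
    m=cv2.inRange(h,(0,90,40),(18,255,255));c,p=big(m,rb);P=pts(d,p);print(n,'box area',len(p),'z pct',np.percentile(P[:,2],[5,50,95]),'cen',p.mean(0))
    rect(ray(d,c[:,0],50),'box@50')
    m=cv2.inRange(h,(19,100,110),(32,255,255));c,p=big(m,rx);P=pts(d,p);print(n,'bar',len(p),p.mean(0),'z',np.percentile(P[:,2],[5,50,95]),'ray60',ray(d,p.mean(0),60));rect(ray(d,c[:,0],60),'bar')
    m=cv2.inRange(h,(0,70,60),(14,255,255));c,p=big(m,rc);P=pts(d,p);print(n,'cup in',len(p),p.mean(0),'z',np.percentile(P[:,2],[5,50,95]),'ray51',ray(d,p.mean(0),51));rect(ray(d,c[:,0],49),'cupin')
    m=cv2.inRange(h,(10,60,90),(28,200,255));c,p=big(m,rbd);P=pts(d,p);print(n,'board',len(p),'z',np.percentile(P[:,2],[5,50,95]));rect(ray(d,c[:,0],22),'board')
# handle & spoon: points by height in top
v,u=np.mgrid[212:246,450:492];q=np.c_[u.ravel(),v.ravel()];P=pts(T,q);k=P[P[:,2]>25];print('cup pts',len(k),'x',k[:,0].min(),k[:,0].max(),'y',k[:,1].min(),k[:,1].max(),'zmax',k[:,2].max());i=k[:,1].argsort()[:12];print(k[i])
print('spoon',ray(T,[[292,153],[292,196]],3),'timer',ray(T,[432,260],54),'edge',ray(T,[[260,290],[300,290]],0),'mug',ray(T,[[445,150],[470,175]],60))
E
python3 - <<'E'
import cv2
a=cv2.imread('pics/top0.png')
b=cv2.resize(a[140:225,190:305],None,fx=5,fy=5,interpolation=cv2.INTER_CUBIC);cv2.imwrite('pics/c1.png',b)
E
```

```text
top box area 2112 z pct [35.2 41.8 55.4] cen [236.3 181.7]
box@50 rect c [570.9 268.8] size [119.9 146.7] ang 43.37855529785156 corners [[476.9720458984375, 280.88800048828125], [577.7196044921875, 174.27052307128906], [664.9013671875, 256.65240478515625], [564.15380859375, 363.2698974609375]]
top bar 75 [242.9 189.2] z [55.4 58.7 61.3] ray60 [[548.4 247.7  60. ]]
bar rect c [548.4 247.9] size [11.3 54.1] ang 42.9541015625 corners [[525.7891845703125, 263.87939453125], [562.6568603515625, 224.28009033203125], [570.9439697265625, 231.99551391601562], [534.0762939453125, 271.5948181152344]]
top cup in 236 [467.  228.9] z [ 3.4 11.5 36.9] ray51 [[ 447.8 -387.8   51. ]]
cupin rect c [ 447.9 -387.8] size [50.  43.6] ang 68.93791961669922 corners [[418.59661865234375, -403.2519836425781], [459.29486083984375, -418.9252014160156], [477.26348876953125, -372.2664489746094], [436.56524658203125, -356.5932312011719]]
top board 9087 z [15.6 19.2 23. ]
board rect c [ 574.5 -108.2] size [237.1 337.8] ang 82.1784439086914 corners [[390.9989929199219, -202.70028686523438], [725.6339111328125, -248.6
[... 1172 characters left out ...]
6.1370849609375, -265.24566650390625], [760.48681640625, -17.880523681640625], [427.505859375, 28.358062744140625]]
cup pts 236 x 411.180768662988 481.79701279864094 y -441.51224984006996 35.052924340090996 zmax 1164.3501307843028
[[ 431.7 -441.5   36.8]
 [ 440.1 -439.3   42.6]
 [ 431.8 -439.1   28.7]
 [ 437.3 -438.8   43.5]
 [ 434.4 -438.4   44.3]
 [ 431.6 -438.3   37.6]
 [ 442.9 -435.7   44.5]
 [ 434.5 -433.7   28.1]
 [ 437.1 -433.4   49.5]
 [ 439.9 -433.2   50.2]
 [ 434.2 -433.2   49.9]
 [ 440.  -432.6   44.8]]
spoon [[667.6 115.3   3. ]
 [537.8 112.2   3. ]] timer [[ 359.2 -286.9   54. ]] edge [[261.8 198.6   0. ]
 [263.8  82.5   0. ]] mug [[ 671.7 -326.    60. ]
 [ 600.6 -396.1   60. ]]
```

View pics/c1.png

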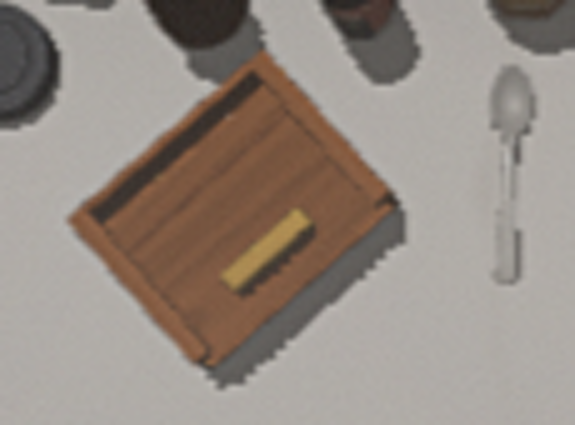

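The crop shows the lid about 10 mm open, with the bar along box y. Bar heights are right (top at about 60), and the box x axis is at 43.3°. Next I move above the bar.

```bash
cat >> h.py <<'E'
def go(x,y,z,ang):  # tool-frame shift (mm) of TCP to world x,y,z; twist deg to bring tool y to ang (mod 180)
    s=robot.sense();R=np.array(s['tool_rot']);p=np.array(s['eef_pos']);a=np.degrees(np.arctan2(R[1,1],R[0,1]))
    tw=(a-ang+90)%180-90
    print('t',round(s['t'],2),'p',p.round(1),'yang',round(a,1),'twist',round(tw,1),'shift',(R.T@(np.array([x,y,z])-p)).round(1),'F',np.round(s['force'],1),'w',round(s['grip_width'],3),'g',round(s['grasp_force'],1),'j6',round(s['joint_positions'][5],2))
E
python3 -m crank '[[0.0358,0.0148,0,0,1],[0.0358,0.0148,0,0,1],[0.0358,0.0148,0,0,1],[0.0358,0.0148,0,0,1],[0.0358,0.0148,0,0,1],[0.0358,0.0148,0,0,1],[0.0358,0.0148,0,0,1],[0.0358,0.0148,0,0,1],[0.0358,0.0148,0,0,1],[0.0358,0.0148,0,0,0.8],[0.0358,0.0148,0,0,0.6],[0.0358,0.0148,0,0,0.5]]' 60
python3 -m crank '[[0,0,0.02,6.6,0.5],[0,0,0.03,6.6,0.5],[0,0,0.03,6.6,0.5],[0,0,0.03,6.5,0.5],[0,0,0.02,0,0.5],[0,0,0,0,0.5]]'
python3 -c "
from h import *
go(550,245.7,217.5,43.3)"
```

```text
t: 1.6
eef_pos: [550.8, 244.8, 404.2]
tool_rot: [[0.937, -0.349, -0.001], [-0.349, -0.937, -0.0], [-0.001, 0.001, -1.0]]
force: [1.7, -0.4, 0.2]
grip_width: 0.497
grasp_force: 0.0
t: 2.35
eef_pos: [549.7, 245.5, 272.9]
tool_rot: [[0.687, -0.727, -0.003], [-0.727, -0.687, -0.002], [-0.0, 0.003, -1.0]]
force: [-0.4, -0.0, 0.1]
grip_width: 0.496
grasp_force: 0.0
t 2.35 p [549.7 245.5 272.9] yang -136.6 twist 0.1 shift [ 0.1 -0.5 55.4] F [-0.4 -0.   0.1] w 0.496 g 0.0 j6 0.0
```

```bash
python3 -m crank '[[0,0,0.02,0,0.5],[0,0,0.02,0,0.5],[0,0,0.01,0,0.5],[0,0,0.004,0,0.5],[0,0,0,0,0.5]]'
python3 -m crank '[[0,0,0,0,0.3],[0,0,0,0,0.15],[0,0,0,0,0],[0,0,0,0,0],[0,0,0,0,0],[0,0,0,0,0]]' 60
python3 -c "
from h import *
d=snap('side','s1');snap('top','t1')
cv2.imwrite('pics/c2.png',cv2.resize(d['image'][100:220,250:400,::-1],None,fx=5,fy=5))"
```

```text
t: 2.98
eef_pos: [550.2, 245.8, 220.8]
tool_rot: [[0.685, -0.728, 0.0], [-0.728, -0.685, -0.0], [0.0, -0.0, -1.0]]
force: [-0.9, 0.2, 0.1]
grip_width: 0.498
grasp_force: 0.0
t: 3.72
eef_pos: [550.2, 245.9, 221.7]
tool_rot: [[0.685, -0.728, 0.001], [-0.728, -0.685, 0.001], [0.0, -0.001, -1.0]]
force: [-1.6, 0.2, 5.8]
grip_width: 0.144
grasp_force: 60.2
```

View pics/c2.png

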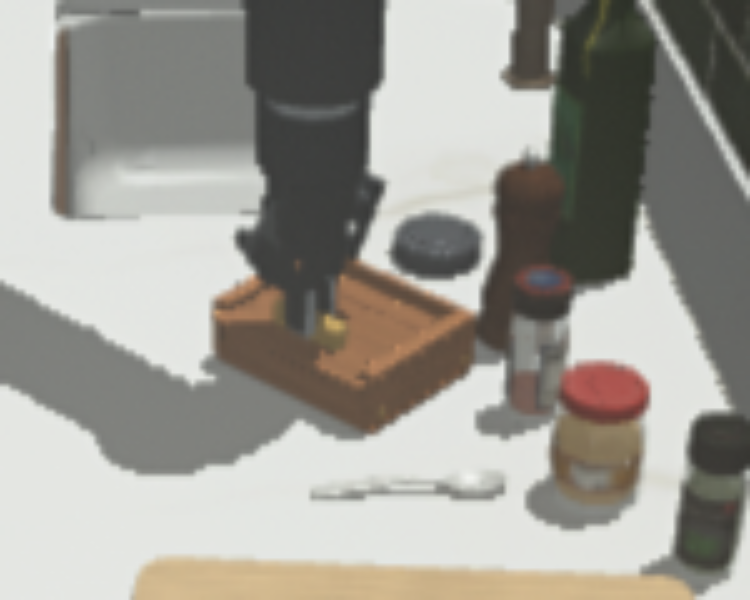

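The picture shows the pads on the bar, at about (315,320) in the crop. The opening of 12 mm fits the 14 mm bar. I slide the lid out along tool +y.

```bash
python3 -m crank '[[0,0.004,-0.001,0,0],[0,0.008,0,0,0],[0,0.01,0,0,0],[0,0.01,0,0,0],[0,0.01,0,0,0],[0,0.01,0,0,0],[0,0.01,0,0,0],[0,0,0,0,0]]'
python3 -m crank '[[0,0.01,0,0,0],[0,0.012,0,0,0],[0,0.012,0,0,0],[0,0.012,0,0,0],[0,0.012,0,0,0],[0,0.01,0,0,0],[0,0.01,0,0,0],[0,0,0,0,0]]'
python3 -c "
from h import *
d=snap('side','s2')
cv2.imwrite('pics/c3.png',cv2.resize(d['image'][100:220,220:370,::-1],None,fx=5,fy=5))"
```

```text
t: 4.82
eef_pos: [504.3, 202.6, 221.6]
tool_rot: [[0.685, -0.728, -0.001], [-0.728, -0.685, -0.001], [-0.0, 0.001, -1.0]]
force: [-0.3, -0.6, 1.3]
grip_width: 0.142
grasp_force: 59.6
t: 5.82
eef_pos: [447.7, 149.4, 221.9]
tool_rot: [[0.685, -0.728, 0.0], [-0.728, -0.685, 0.0], [0.0, -0.0, -1.0]]
force: [0.8, 0.6, -0.7]
grip_width: 0.143
grasp_force: 59.4
```

View pics/c3.png

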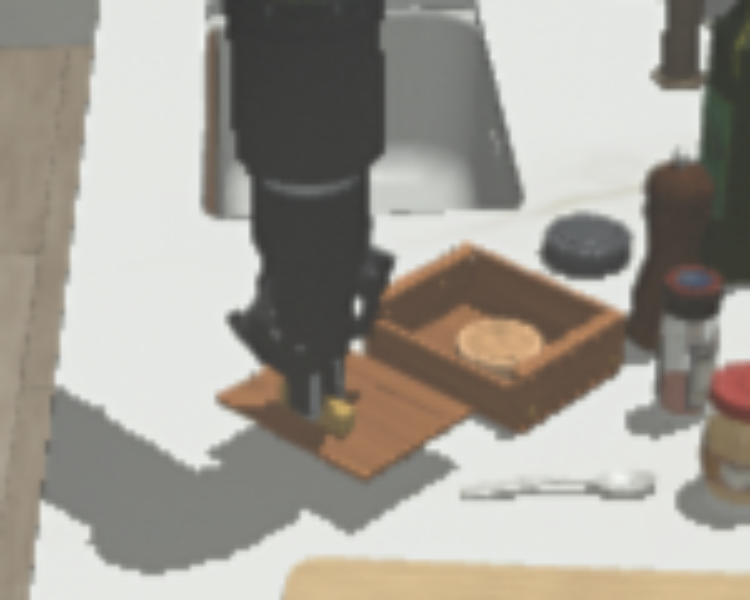

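The lid is out at about (345,415) in the crop, and the coaster shows on the box floor at (500,345). I move the lid aside and set it down.

```bash
python3 -m crank '[[-0.01,0,0,0,0],[-0.01,0,0.004,0,0],[-0.01,0,0.006,0,0],[0,0,0.008,0,0],[0,0,0.008,0,0],[0,0,0.005,0,0],[0,0,0.002,0,0],[0,0,0,0,0]]'
python3 -m crank '[[0,0,0.001,0,0],[0,0,0.001,0,0],[0,0,0,0,0]]'
```

```text
t: 6.88
eef_pos: [427.6, 171.5, 188.7]
tool_rot: [[0.685, -0.728, -0.0], [-0.728, -0.685, -0.0], [0.0, 0.0, -1.0]]
force: [-0.7, -0.2, -0.9]
grip_width: 0.14
grasp_force: 59.4
t: 7.25
eef_pos: [427.5, 171.6, 186.7]
tool_rot: [[0.685, -0.728, 0.0], [-0.728, -0.685, -0.0], [0.0, 0.0, -1.0]]
force: [-0.1, 0.6, -0.6]
grip_width: 0.139
grasp_force: 59.4
```

```bash
python3 -m crank '[[0,0,0.001,0,0],[0,0,0,0,0]]'; python3 -m crank '[[0,0,0.001,0,0],[0,0,0,0,0]]';python3 -m crank '[[0,0,0.001,0,0],[0,0,0,0,0]]'
```

```text
t: 7.5
eef_pos: [427.5, 171.7, 185.7]
tool_rot: [[0.685, -0.728, 0.0], [-0.728, -0.685, -0.0], [0.0, -0.0, -1.0]]
force: [0.1, -0.4, -1.4]
grip_width: 0.142
grasp_force: 59.4
t: 7.75
eef_pos: [427.6, 171.7, 185.6]
tool_rot: [[0.685, -0.728, 0.0], [-0.728, -0.685, -0.0], [0.0, -0.0, -1.0]]
force: [-3.4, -0.2, 5.6]
grip_width: 0.144
grasp_force: 60.1
t: 8.0
eef_pos: [427.7, 171.8, 185.6]
tool_rot: [[0.686, -0.728, 0.001], [-0.728, -0.686, -0.0], [0.001, -0.001, -1.0]]
force: [-6.8, -1.4, 11.2]
grip_width: 0.14
grasp_force: 60.9
```

Contact is made. I release, rise, and look for the coaster.

```bash
python3 -m crank '[[0,0,-0.002,0,0],[0,0,0,0,0.2],[0,0,0,0,0.35],[0,0,0,0,0.5],[0,0,0,0,0.5],[0,0,-0.02,0,0.5],[0,0,-0.04,0,0.6],[0,0,-0.06,0,0.8],[-0.04,0.0,-0.03,0,1],[-0.04,0,0,0,1],[0,0,0,0,1]]'
python3 - <<'E'
from h import *
np.set_printoptions(precision=1,suppress=True)
for n,roi in(('top',(200,145,280,225)),('side',(285,140,350,190))):
    d=snap(n,n+'3');h=cv2.cvtColor(d['image'],cv2.COLOR_RGB2HSV);x0,y0,x1,y1=roi
    c=d['image'][y0:y1,x0:x1];cv2.imwrite(f'pics/{n}3c.png',cv2.resize(c[:,:,::-1],None,fx=5,fy=5))
    m=cv2.inRange(h[y0:y1,x0:x1],(8,50,130),(22,150,255))
    k,l,st,ce=cv2.connectedComponentsWithStats(m)
    for i in range(1,k):
        if st[i,4]>25:
            v,u=np.nonzero(l==i);p=np.c_[u+x0,v+y0];P=pts(d,p);print(n,st[i],p.mean(0),'z',np.percentile(P[:,2],[10,50,90]),'ray20',ray(d,p.mean(0),20),np.median(h[p[:,1],p[:,0]],0))
a=cv2.imread('pics/top3c.png');b=cv2.imread('pics/side3c.png');o=np.zeros((400,a.shape[1]+b.shape[1],3),np.uint8);o[:a.shape[0],:a.shape[1]]=a;o[:b.shape[0],a.shape[1]:]=b;cv2.imwrite('pics/c4.png',o)
E
```

```text
t: 9.38
eef_pos: [371.5, 231.2, 336.2]
tool_rot: [[0.688, -0.726, 0.0], [-0.726, -0.688, 0.001], [-0.001, -0.001, -1.0]]
force: [0.6, 1.0, -0.5]
grip_width: 0.999
grasp_force: 0.0
top [   4    5   64   63 1333] [237.2 182.5] z [ 3.  18.2 49.7] ray20 [[572.8 272.7  20. ]] [ 12. 123. 141.]
top [ 42  55  38  25 389] [264.2 214.1] z [2.3 5.2 7.8] ray20 [[481.5 190.5  20. ]] [ 12. 122. 135.]
top [72 74  8  6 27] [276.7 222.2] z [2.1 4.6 6.6] ray20 [[458.6 153.6  20. ]] [ 12. 120. 134.]
side [  8   8  52  29 397] [317.8 164.8] z [ 7.8 24.6 52.1] ray20 [[578.3 292.   20. ]] [ 13. 102. 173.]
side [  0  36  23  14 197] [293.2 184.4] z [4.8 7.  9.3] ray20 [[482.7 172.9  20. ]] [ 13. 110. 159.]
```

View pics/c4.png

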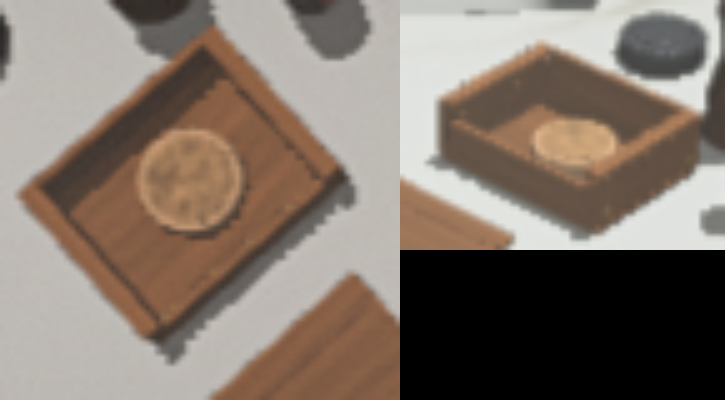

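The composite shows the lid lying flat. The coaster is at about (238,181) in the top view and (320,167) in the side view. I segment it by brightness and fit an ellipse.

```bash
python3 - <<'E'
from h import *
np.set_printoptions(precision=1,suppress=True)
for n,(cx,cy) in(('top',(238,181)),('side',(320,167))):
    d=load(n+'3');h=cv2.cvtColor(d['image'],cv2.COLOR_RGB2HSV);print(h[cy,cx],h[cy-1,cx+3])
    m=cv2.inRange(h,(10,50,int(h[cy,cx,2])-45),(24,200,255));k=np.zeros_like(m);k[cy-14:cy+15,cx-14:cx+15]=255;m&=k
    m=cv2.morphologyEx(m,cv2.MORPH_OPEN,np.ones((3,3),np.uint8));nl,l,st,ce=cv2.connectedComponentsWithStats(m);i=1+st[1:,4].argmax()
    v,u=np.nonzero(l==i);p=np.c_[u,v];P=pts(d,p);q=ray(d,p,20)
    print(n,st[i],p.mean(0),'z',np.percentile(P[:,2],[10,50,90]),'c20',q.mean(0),'ext',q.min(0),q.max(0))
E
```

```text
[ 14 111 163] [ 13 113 156]
top [224 167  29  29 699] [238.6 181.7] z [ 2.7 14.1 21.5] c20 [575.3 268.8  20. ] ext [535.3 228.3  20. ] [619.6 311.9  20. ]
[ 15 100 194] [ 15 103 204]
side [306 162  25  12 206] [317.7 167.8] z [ 6.9 20.7 42.7] c20 [575.7 271.8  20. ] ext [533.4 235.6  20. ] [618.6 313.4  20. ]
```

```bash
python3 - <<'E'
from h import *
np.set_printoptions(precision=1,suppress=True)
for n,(cx,cy),r in(('top',(238,181),13),('side',(320,168),8)):
    d=load(n+'3');g=cv2.GaussianBlur(d['image'][:,:,1],(3,3),0)
    v,u=np.mgrid[0:400,0:640];q=ray(d,np.c_[u.ravel(),v.ravel()],20).reshape(400,640,3)
    w=((np.hypot(q[:,:,0]-575,q[:,:,1]-270)<45)).astype(np.uint8)
    t,_=cv2.threshold(g[w>0].reshape(-1,1),0,255,cv2.THRESH_OTSU);m=((g>t)&(w>0)).astype(np.uint8)
    m=cv2.morphologyEx(m,cv2.MORPH_OPEN,np.ones((3,3),np.uint8))
    nl,l,st,ce=cv2.connectedComponentsWithStats(m);i=1+st[1:,4].argmax();v,u=np.nonzero(l==i);p=np.c_[u,v];P=pts(d,p);Q=q[v,u]
    print(n,t,st[i],p.mean(0),'z',np.percentile(P[:,2],[10,50,90]),'c20',Q.mean(0),'ext',Q.min(0),Q.max(0),Q.max(0)-Q.min(0))
E
```

```text
top 107.0 [227 170  21  21 348] [237.4 180.2] z [15.9 19.2 22.5] c20 [579.6 272.5  20. ] ext [550.5 243.8  20. ] [610.2 303.1  20. ] [59.6 59.3  0. ]
side 134.0 [311 164  17   9 130] [319.2 168. ] z [19.1 21.2 23.7] c20 [580.8 270.1  20. ] ext [551.7 242.4  20. ] [609.6 298.7  20. ] [57.8 56.4  0. ]
```

The coaster is at (580, 271.5) with its top at about 20, consistent in both views. I move above it and turn 90°.

```bash
python3 - <<'E'
from h import *
go(580,271.5,336,133.3)
d=load('top0');print(ray(d,[220,128],150),ray(d,[230,140],150))
E
```

```text
t 9.47 p [372.6 230.  335.6] yang -136.7 twist -90.0 shift [ 112.1 -179.3   -0.4] F [-0.8  0.4 -0.5] w 0.998 g 0.0 j6 -0.26
[[698.68969883 296.54396125 150.        ]] [[666.8939575  268.90849321 150.        ]]
```

```bash
python3 -m crank '[[0.028,-0.0448,0,0,1],[0.028,-0.0448,0,0,1],[0.028,-0.0448,0,0,1],[0.028,-0.0448,0,0,1],[0,0,0,0,0.9]]'
python3 -m crank '[[0,0,0.01,10,0.9],[0,0,0.01,10,0.9],[0,0,0.01,10,0.9],[0,0,0.01,10,0.9],[0,0,0.01,10,0.9],[0,0,0.01,10,0.9],[0,0,0.01,10,0.9],[0,0,0.01,10,0.9],[0,0,0,10,0.9],[0,0,0,0,0.9],[0,0,0,0,0.9]]' 40
python3 -c "
from h import *
go(580,271.5,177,133.3)"
```

```text
t: 10.1
eef_pos: [583.4, 270.3, 330.1]
tool_rot: [[0.683, -0.731, -0.006], [-0.731, -0.682, -0.006], [-0.0, 0.009, -1.0]]
force: [-0.2, 0.1, -0.7]
grip_width: 0.902
grasp_force: 0.0
t: 11.48
eef_pos: [580.0, 270.6, 256.0]
tool_rot: [[-0.726, -0.687, 0.0], [-0.687, 0.726, 0.0], [-0.0, -0.0, -1.0]]
force: [-0.7, -0.5, -0.1]
grip_width: 0.899
grasp_force: 0.0
t 11.47 p [580.  270.6 256. ] yang 133.4 twist 0.1 shift [-0.5  0.7 79. ] F [-0.7 -0.5 -0.1] w 0.899 g 0.0 j6 -1.56
```

```bash
python3 -m crank '[[0,0.001,0.02,0,0.9],[0,0,0.02,0,0.9],[0,0,0.02,0,0.9],[0,0,0.01,0,0.9],[0,0,0.009,0,0.9],[0,0,0,0,0.9],[0,0,0,0,0.9]]'
python3 -m crank '[[0,0,0,0,0.8],[0,0,0,0,0.7],[0,0,0,0,0.6],[0,0,0,0,0.6],[0,0,0,0,0.6],[0,0,0,0,0.6]]' 40
```

```text
t: 12.35
eef_pos: [579.5, 272.0, 177.5]
tool_rot: [[-0.728, -0.685, 0.001], [-0.685, 0.728, 0.0], [-0.001, -0.0, -1.0]]
force: [-0.1, 0.7, 0.6]
grip_width: 0.899
grasp_force: 0.0
t: 13.1
eef_pos: [579.6, 272.0, 177.9]
tool_rot: [[-0.728, -0.685, 0.002], [-0.685, 0.728, 0.001], [-0.002, -0.001, -1.0]]
force: [-1.6, -0.7, 5.0]
grip_width: 0.698
grasp_force: 43.3
```

Gripped at 59 mm. I lift straight up and check.

```bash
python3 -m crank '[[0,0,-0.004,0,0.6],[0,0,-0.01,0,0.6],[0,0,-0.02,0,0.6],[0,0,-0.03,0,0.6],[0,0,-0.03,0,0.6],[0,0,-0.02,0,0.6],[0,0,0,0,0.6]]'
python3 -m crank '[[0.011,-0.0115,0,0,0.6],[0.022,-0.023,0,0,0.6],[0.022,-0.023,0,0,0.6],[0.022,-0.023,0,0,0.6],[0.022,-0.023,0,0,0.6],[0.022,-0.023,0,0,0.6],[0.022,-0.023,0,0,0.6],[0.022,-0.023,0,0,0.6],[0.022,-0.023,0,0,0.6],[0.022,-0.023,0,0,0.6],[0.022,-0.023,0,0,0.6],[0.011,-0.0115,0,0,0.6]]'
python3 -c "
from h import *
go(576,-110,196,133.3)
d=snap('side','s4')
cv2.imwrite('pics/c5.png',cv2.resize(d['image'][90:290,250:420,::-1],None,fx=3,fy=3))"
```

```text
t: 13.98
eef_pos: [579.6, 272.0, 293.2]
tool_rot: [[-0.728, -0.685, 0.003], [-0.685, 0.728, 0.002], [-0.004, -0.0, -1.0]]
force: [0.0, -0.4, -0.8]
grip_width: 0.699
grasp_force: 43.2
t: 15.48
eef_pos: [575.7, -80.2, 289.2]
tool_rot: [[-0.729, -0.684, -0.002], [-0.684, 0.729, -0.0], [0.002, 0.001, -1.0]]
force: [-0.6, -0.3, -0.2]
grip_width: 0.701
grasp_force: 43.2
t 15.47 p [575.7 -80.2 289.2] yang 133.2 twist -0.1 shift [ 20.  -22.1  93.2] F [-0.6 -0.3 -0.2] w 0.701 g 43.2 j6 -1.02
```

View pics/c5.png

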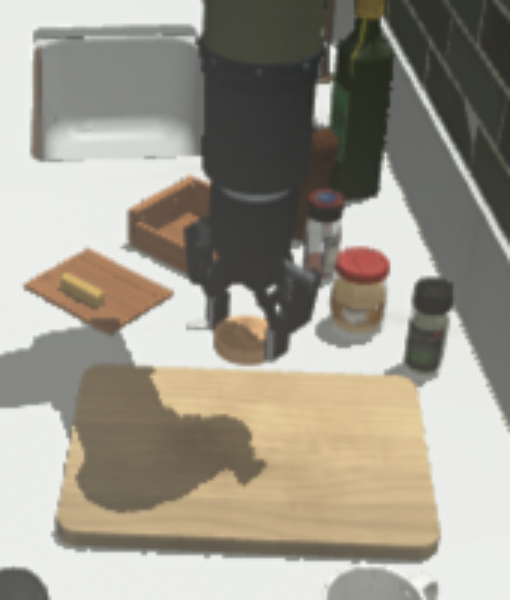

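The coaster is held level at about (240,340) in the crop, and the lid lies flat at left. I move to the board centre and lower.

```bash
python3 -m crank '[[0.01,-0.011,0,0,0.6],[0.01,-0.011,0.02,0,0.6],[0,0,0.02,0,0.6],[0,0,0.02,0,0.6],[0,0,0.015,0,0.6],[0,0,0.01,0,0.6],[0,0,0.004,0,0.6],[0,0,0,0,0.6]]'; python3 -m crank '[[0,0,0.002,0,0.6],[0,0,0.002,0,0.6],[0,0,0,0,0.6]]'
```

```text
t: 16.52
eef_pos: [577.1, -107.9, 202.0]
tool_rot: [[-0.728, -0.685, 0.0], [-0.685, 0.728, -0.0], [-0.0, -0.0, -1.0]]
force: [-0.4, -0.6, -0.1]
grip_width: 0.694
grasp_force: 43.2
t: 16.9
eef_pos: [576.9, -107.9, 197.7]
tool_rot: [[-0.728, -0.685, -0.0], [-0.685, 0.728, -0.0], [0.0, -0.0, -1.0]]
force: [0.6, 0.7, -0.5]
grip_width: 0.697
grasp_force: 43.2
```

```bash
python3 -m crank '[[0,0,0.001,0,0.6],[0,0,0,0,0.6]]'
```

```text
t: 17.15
eef_pos: [576.9, -108.0, 196.7]
tool_rot: [[-0.728, -0.685, -0.0], [-0.685, 0.728, -0.0], [0.0, -0.0, -1.0]]
force: [-0.1, 0.7, -1.0]
grip_width: 0.697
grasp_force: 43.2
```

```bash
python3 -m crank '[[0,0,0.001,0,0.6],[0,0,0,0,0.6]]'; python3 -m crank '[[0,0,0.001,0,0.6],[0,0,0,0,0.6]]'; python3 -m crank '[[0,0,0.0005,0,0.6],[0,0,0,0,0.6]]'
```

```text
t: 17.4
eef_pos: [576.9, -108.0, 195.6]
tool_rot: [[-0.728, -0.685, -0.0], [-0.685, 0.728, -0.0], [0.0, 0.0, -1.0]]
force: [0.1, -0.3, -0.0]
grip_width: 0.7
grasp_force: 43.2
t: 17.65
eef_pos: [576.9, -108.0, 194.6]
tool_rot: [[-0.728, -0.685, -0.0], [-0.685, 0.728, -0.0], [0.0, 0.0, -1.0]]
force: [0.4, 0.2, -0.3]
grip_width: 0.698
grasp_force: 43.2
t: 17.9
eef_pos: [576.9, -108.0, 194.2]
tool_rot: [[-0.728, -0.685, -0.0], [-0.685, 0.728, -0.0], [0.0, -0.0, -1.0]]
force: [0.2, 0.2, -0.0]
grip_width: 0.7
grasp_force: 43.2
```

```bash
python3 -m crank '[[0,0,0.001,0,0.6],[0,0,0,0,0.6]]'; python3 -m crank '[[0,0,0.001,0,0.6],[0,0,0,0,0.6]]'
```

```text
t: 18.15
eef_pos: [577.0, -107.9, 193.6]
tool_rot: [[-0.728, -0.685, 0.0], [-0.685, 0.728, -0.0], [-0.0, -0.0, -1.0]]
force: [-0.7, 0.4, 1.6]
grip_width: 0.7
grasp_force: 43.5
t: 18.4
eef_pos: [577.0, -107.9, 193.5]
tool_rot: [[-0.728, -0.685, 0.001], [-0.685, 0.728, -0.0], [-0.0, -0.001, -1.0]]
force: [-5.6, 1.6, 7.6]
grip_width: 0.698
grasp_force: 44.0
```

```bash
python3 -m crank '[[0,0,-0.001,0,0.7],[0,0,0,0,0.85],[0,0,0,0,1],[0,0,0,0,1],[0,0,-0.01,0,1],[0,0,-0.03,0,1],[0,0,-0.04,0,1],[0,0,-0.04,0,1],[0,0,-0.02,0,1]]'
python3 -m crank '[[0.0238,-0.0099,0,0,1],[0.0238,-0.0099,0,0,1],[0.0238,-0.0099,0,0,1],[0.0238,-0.0099,0,0,1],[0.0238,-0.0099,0,0,1],[0.0238,-0.0099,0,0,1],[0.0238,-0.0099,0,0,1],[0.0238,-0.0099,0,0,1],[0.0238,-0.0099,0,0,1],[0.0238,-0.0099,0,0,1],[0.0238,-0.0099,0,0,1],[0.0238,-0.0099,0,0,1]]'
python3 -m crank '[[0,0,0,-10,1],[0,0,0,-10,1],[0,0,0,-9,1],[0,0,0,0,1]]'
python3 - <<'E'
from h import *
np.set_printoptions(precision=1,suppress=True)
out=[]
for n,(x0,y0,x1,y1) in(('top',(320,120,500,270)),('side',(240,200,400,350))):
    d=snap(n,n+'5');out.append(cv2.resize(d['image'][y0:y1,x0:x1,::-1],(y1>0)*((x1-x0)*2,(y1-y0)*2) if 0 else ((x1-x0)*2,(y1-y0)*2)))
cv2.imwrite('pics/c6.png',np.hstack(out))
go(450,-391,190,-17.8)
E
```

```text
t: 19.52
eef_pos: [577.1, -108.1, 336.8]
tool_rot: [[-0.728, -0.685, 0.004], [-0.685, 0.728, -0.0], [-0.003, -0.003, -1.0]]
force: [-1.1, -0.8, 0.2]
grip_width: 1.0
grasp_force: 0.0
t: 21.02
eef_pos: [449.9, -390.9, 332.8]
tool_rot: [[-0.728, -0.685, -0.001], [-0.685, 0.728, 0.001], [0.0, 0.001, -1.0]]
force: [-0.1, 0.1, -0.2]
grip_width: 1.002
grasp_force: 0.0
t: 21.52
eef_pos: [450.3, -390.1, 332.8]
tool_rot: [[-0.306, -0.952, -0.001], [-0.952, 0.306, 0.0], [-0.0, 0.001, -1.0]]
force: [-0.3, -0.6, 0.2]
grip_width: 1.003
grasp_force: 0.0
t 21.62 p [ 450.3 -390.1  333. ] yang 162.1 twist -0.1 shift [  0.9  -0.  143. ] F [ 0.4  0.1 -0. ] w 1.002 g 0.0 j6 0.06
```

View pics/c6.png

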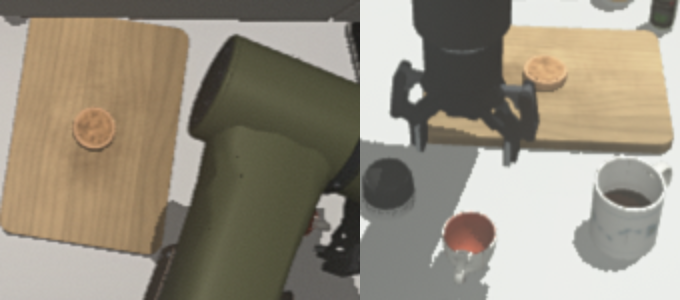

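The coaster lies flat near the middle of the board, at about (367,184.5) in the top view and (332,236) in the side view. Both the coaster and the cup rim now get a finer measurement.

```bash
python3 - <<'E'
from h import *
np.set_printoptions(precision=1,suppress=True)
def meas(tag,x,y,z,R,ch):
    d=load(tag);L=cv2.cvtColor(cv2.GaussianBlur(d['image'],(3,3),0),cv2.COLOR_RGB2LAB);g=L[:,:,ch]
    v,u=np.mgrid[0:400,0:640];q=ray(d,np.c_[u.ravel(),v.ravel()],z).reshape(400,640,3)
    w=np.hypot(q[:,:,0]-x,q[:,:,1]-y)<R
    t,_=cv2.threshold(g[w].reshape(-1,1),0,255,cv2.THRESH_OTSU);m=((g>t)&w).astype(np.uint8)
    nl,l,st,ce=cv2.connectedComponentsWithStats(m);i=1+st[1:,4].argmax()
    c=max(cv2.findContours((l==i).astype(np.uint8),cv2.RETR_EXTERNAL,cv2.CHAIN_APPROX_NONE)[0],key=len)
    f=np.zeros_like(m);cv2.drawContours(f,[cv2.convexHull(c)],-1,1,-1);v,u=np.nonzero(f);Q=q[v,u];P=pts(d,np.c_[u,v])
    print(tag,t,'px',u.mean(),v.mean(),'c',Q.mean(0),'ext',Q.max(0)-Q.min(0),'mid',(Q.max(0)+Q.min(0))/2,'z',np.percentile(P[:,2],[10,50,90]))
for t in('top5','side5'): meas(t,577,-108,36,46,1)
for t in('top0','side0'): meas(t,450,-390,51,38,1)
E
```

```text
top5 136.0 px 366.6445086705202 183.33236994219652 c [ 574.9 -105.2   36. ] ext [58.8 58.   0. ] mid [ 575.9 -106.2   36. ] z [31.5 34.5 37.6]
side5 133.0 px 332.02272727272725 234.71969696969697 c [ 576.4 -110.5   36. ] ext [58.5 65.6  0. ] mid [ 576.4 -109.5   36. ] z [33.9 36.7 38.6]
top0 137.0 px 465.7340425531915 229.05851063829786 c [ 447.3 -384.2   51. ] ext [39.6 39.9  0. ] mid [ 447.5 -384.9   51. ] z [ 4.5  8.9 21.4]
side0 134.0 px 293.92233009708735 316.2330097087379 c [ 452.7 -395.1   51. ] ext [54.1 56.2  0. ] mid [ 453.  -394.4   51. ] z [10.6 28.7 47.6]
```

```bash
python3 - <<'E'
from h import *
from scipy.optimize import least_squares
np.set_printoptions(precision=1,suppress=True)
for tag in('top0','side0'):
    d=load(tag);v,u=np.mgrid[0:400,0:640];P=pts(d,np.c_[u.ravel(),v.ravel()])
    k=(P[:,2]>43)&(P[:,2]<57)&(np.hypot(P[:,0]-450,P[:,1]+390)<42);Q=P[k]
    f=least_squares(lambda p:np.hypot(Q[:,0]-p[0],Q[:,1]-p[1])-29,[450,-390],loss='soft_l1',f_scale=2)
    print(tag,len(Q),f.x,'res',np.abs(f.fun).mean(),Q.min(0),Q.max(0))
    h=(P[:,2]>12)&(P[:,2]<45)&(np.hypot(P[:,0]-f.x[0],P[:,1]-f.x[1])>38)&(np.hypot(P[:,0]-450,P[:,1]+390)<65)
    H=P[h];m=H.mean(0)-np.r_[f.x,0];print(len(H),H.mean(0),'handle ang',np.degrees(np.arctan2(m[1],m[0])))
E
```

```text
top0 116 [ 450.6 -390.9] res 1.951384148036592 [ 422.1 -430.6   43.1] [ 481.8 -359.9   53.4]
12 [ 436.3 -435.7   37.1] handle ang -107.5890686859885
side0 220 [ 453.5 -395.1] res 1.5292635504132164 [ 423.6 -430.8   43.1] [ 484.3 -362.5   53.5]
25 [ 439.5 -444.    38.5] handle ang -105.95848906299511
```

The cup axis is at about (452,-393). I descend and grip across its x.

```bash
python3 -m crank '[[0.002,-0.0025,0.02,0,1],[0,0,0.03,0,1],[0,0,0.03,0,1],[0,0,0.03,0,1],[0,0,0.016,0,1],[0,0,0.01,0,1],[0,0,0,0,1]]' 30
python3 -m crank '[[0,0,0,0,0.85],[0,0,0,0,0.75],[0,0,0,0,0.65],[0,0,0,0,0.6],[0,0,0,0,0.6],[0,0,0,0,0.6]]' 30
python3 - <<'E'
from h import *
go(576.5,-108,233,-17.8)
d=snap('side','s6');cv2.imwrite('pics/c7.png',cv2.resize(d['image'][220:360,230:400,::-1],None,fx=4,fy=4))
E
```

```text
t: 22.5
eef_pos: [452.1, -392.9, 197.0]
tool_rot: [[-0.305, -0.952, -0.001], [-0.952, 0.305, 0.0], [0.0, 0.001, -1.0]]
force: [-0.5, -0.0, 0.0]
grip_width: 0.999
grasp_force: 0.0
t: 23.25
eef_pos: [452.5, -393.1, 198.6]
tool_rot: [[-0.304, -0.953, 0.002], [-0.953, 0.304, -0.002], [0.001, -0.002, -1.0]]
force: [-0.1, 0.4, 6.7]
grip_width: 0.697
grasp_force: 32.3
t 23.25 p [ 452.5 -393.1  198.6] yang 162.3 twist 0.1 shift [-309.3  -31.4  -34.6] F [-0.1  0.4  6.7] w 0.697 g 32.3 j6 0.07
```

View pics/c7.png

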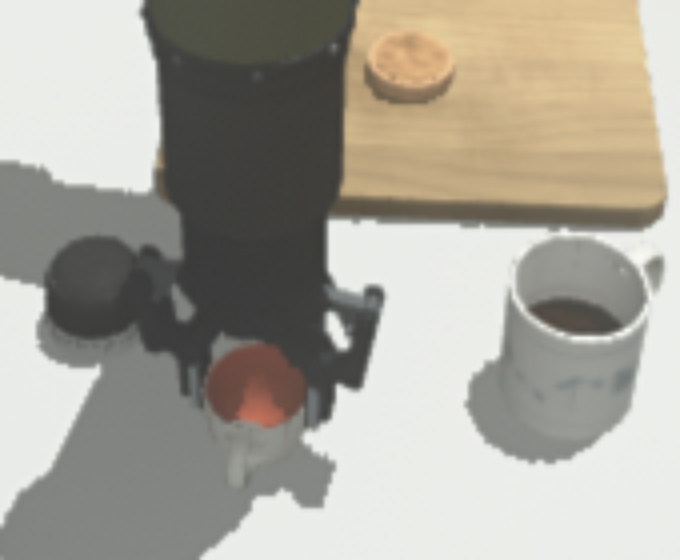

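The cup is gripped with a pad on each side of its rim, at about (255,385) in the crop, and the handle is free. I lift and carry it.

```bash
python3 -m crank '[[0,0,-0.005,0,0.6],[0,0,-0.01,0,0.6],[0,0,-0.02,0,0.6],[0,0,-0.025,0,0.6],[0,0,-0.025,0,0.6],[0,0,-0.015,0,0.6],[0,0,0,0,0.6]]'
python3 -m crank '[[-0.012,-0.0012,0,0,0.6],[-0.025,-0.0025,0,0,0.6],[-0.03,-0.003,0,0,0.6],[-0.03,-0.003,0,0,0.6],[-0.03,-0.003,0,0,0.6],[-0.03,-0.003,0,0,0.6],[-0.03,-0.003,0,0,0.6],[-0.03,-0.003,0,0,0.6],[-0.03,-0.003,0,0,0.6],[-0.025,-0.0025,0,0,0.6],[-0.02,-0.002,0,0,0.6],[-0.01,-0.001,0,0,0.6]]'
python3 -m crank '[[-0.007,-0.0022,0,0,0.6],[0,0,0.01,0,0.6],[0,0,0.015,0,0.6],[0,0,0.015,0,0.6],[0,0,0,0,0.6],[0,0,0,0,0.6]]'
python3 - <<'E'
from h import *
go(576.5,-108,236,-17.8)
d=snap('side','s7');cv2.imwrite('pics/c8.png',cv2.resize(d['image'][150:290,260:410,::-1],None,fx=4,fy=4))
E
```

```text
t: 24.18
eef_pos: [452.3, -393.0, 299.0]
tool_rot: [[-0.305, -0.952, 0.003], [-0.952, 0.305, -0.001], [0.0, -0.003, -1.0]]
force: [0.5, -0.9, -1.4]
grip_width: 0.698
grasp_force: 32.6
t: 25.68
eef_pos: [573.1, -113.2, 296.5]
tool_rot: [[-0.304, -0.953, -0.001], [-0.953, 0.304, -0.0], [0.0, 0.001, -1.0]]
force: [-1.1, -0.5, -0.6]
grip_width: 0.698
grasp_force: 32.6
t: 26.42
eef_pos: [577.2, -108.6, 257.5]
tool_rot: [[-0.305, -0.952, 0.0], [-0.952, 0.305, -0.0], [0.0, -0.0, -1.0]]
force: [-0.2, -0.5, 0.2]
grip_width: 0.699
grasp_force: 32.7
t 26.43 p [ 577.2 -108.6  257.5] yang 162.2 twist 0.0 shift [-0.4  0.9 21.5] F [-0.2 -0.5  0.2] w 0.699 g 32.7 j6 -0.47
```

View pics/c8.png

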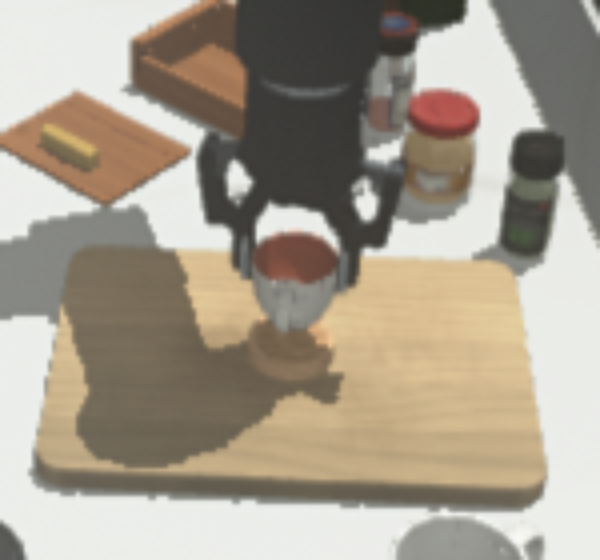

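The cup is held upright right above the coaster, at about (292,285) against (290,350) in the crop. I check its offset numerically in the same view.

```bash
python3 - <<'E'
from h import *
np.set_printoptions(precision=1,suppress=True)
from scipy.optimize import least_squares
d=load('s7');v,u=np.mgrid[0:400,0:640];z=110;q=ray(d,np.c_[u.ravel(),v.ravel()],z).reshape(400,640,3)
w=np.hypot(q[:,:,0]-577,q[:,:,1]+110)<38;g=cv2.cvtColor(cv2.GaussianBlur(d['image'],(3,3),0),cv2.COLOR_RGB2LAB)[:,:,1]
t,_=cv2.threshold(g[w].reshape(-1,1),0,255,cv2.THRESH_OTSU);m=((g>t)&w).astype(np.uint8)
nl,l,st,ce=cv2.connectedComponentsWithStats(m);i=1+st[1:,4].argmax();Q=q[l==i];print(t,'mean',Q.mean(0),'mid',(Q.max(0)+Q.min(0))/2,'ext',Q.max(0)-Q.min(0))
E
```

```text
135.0 mean [ 577.  -110.3  110. ] mid [ 577.3 -110.1  110. ] ext [53.2 53.6  0. ]
```

```bash
python3 -m crank '[[0,0.0005,0.008,0,0.6],[0,0,0.007,0,0.6],[0,0,0.004,0,0.6],[0,0,0.002,0,0.6],[0,0,0,0,0.6]]'; python3 -m crank '[[0,0,0.001,0,0.6],[0,0,0,0,0.6]]'; python3 -m crank '[[0,0,0.001,0,0.6],[0,0,0,0,0.6]]'
```

```text
t: 27.1
eef_pos: [576.7, -108.3, 236.1]
tool_rot: [[-0.305, -0.952, -0.0], [-0.952, 0.305, -0.0], [0.0, 0.0, -1.0]]
force: [0.4, 0.1, -1.3]
grip_width: 0.7
grasp_force: 32.7
t: 27.35
eef_pos: [576.7, -108.3, 235.3]
tool_rot: [[-0.305, -0.952, 0.0], [-0.952, 0.305, -0.0], [-0.0, -0.0, -1.0]]
force: [-0.2, -0.0, -0.8]
grip_width: 0.699
grasp_force: 32.7
t: 27.6
eef_pos: [576.7, -108.3, 234.4]
tool_rot: [[-0.305, -0.952, 0.0], [-0.952, 0.305, -0.0], [0.0, -0.0, -1.0]]
force: [0.3, -0.5, -1.2]
grip_width: 0.701
grasp_force: 32.7
```

```bash
python3 -m crank '[[0,0,0.001,0,0.6],[0,0,0,0,0.6]]'; python3 -m crank '[[0,0,0.001,0,0.6],[0,0,0,0,0.6]]'
```

```text
t: 27.85
eef_pos: [576.7, -108.3, 234.3]
tool_rot: [[-0.305, -0.952, 0.001], [-0.952, 0.305, -0.0], [0.0, -0.001, -1.0]]
force: [-2.8, -0.1, 5.5]
grip_width: 0.699
grasp_force: 33.0
t: 28.1
eef_pos: [576.7, -108.3, 234.2]
tool_rot: [[-0.304, -0.953, 0.001], [-0.953, 0.304, -0.001], [0.0, -0.001, -1.0]]
force: [-4.0, 1.6, 10.0]
grip_width: 0.696
grasp_force: 33.3
```

Contact is made. I release, rise and move clear.

```bash
python3 -m crank '[[0,0,-0.0015,0,0.7],[0,0,0,0,0.85],[0,0,0,0,1],[0,0,0,0,1],[0,0,0,0,1],[0,0,-0.02,0,1],[0,0,-0.04,0,1],[0,0,-0.05,0,1],[0.03,0,-0.03,0,1],[0.05,0,0,0,1],[0.05,0,0,0,1],[0.05,0,0,0,1]]'
python3 -m crank '[[0.05,0,0,0,1],[0.04,0,0,0,1],[0,0,0,0,1],[0,0,0,0,1]]'
python3 - <<'E'
from h import *
out=[]
for n,(x0,y0,x1,y1) in(('top',(210,120,430,270)),('side',(260,130,410,280))):
    d=snap(n,n+'8');out.append(cv2.resize(d['image'][y0:y1,x0:x1,::-1],None,fx=2.1,fy=2.1))
    v,u=np.mgrid[0:400,0:640];P=pts(d,np.c_[u.ravel(),v.ravel()]);k=(P[:,2]>78)&(P[:,2]<95)&(np.hypot(P[:,0]-576,P[:,1]+109)<45);print(n,k.sum(),P[k].min(0),P[k].max(0),P[k].mean(0))
cv2.imwrite('pics/c9.png',np.hstack(out))
E
```

```text
t: 29.6
eef_pos: [521.0, -281.0, 375.8]
tool_rot: [[-0.304, -0.953, 0.002], [-0.953, 0.304, -0.001], [0.0, -0.002, -1.0]]
force: [0.8, 0.2, -0.5]
grip_width: 0.999
grasp_force: 0.0
t: 30.1
eef_pos: [494.3, -365.4, 374.9]
tool_rot: [[-0.305, -0.952, 0.001], [-0.952, 0.305, -0.001], [0.0, -0.001, -1.0]]
force: [-0.1, 0.2, 0.4]
grip_width: 1.003
grasp_force: 0.0
top 129 [ 543.80058065 -150.64232228   78.03514143] [606.21186099 -74.68460819  89.41534219] [ 574.64020842 -113.77504203   83.72568334]
side 21 [ 560.36578822 -142.27706552   79.2435063 ] [597.18731837 -77.9387654   88.07913299] [ 587.27574884 -116.92932648   83.83955728]
```

View pics/c9.png

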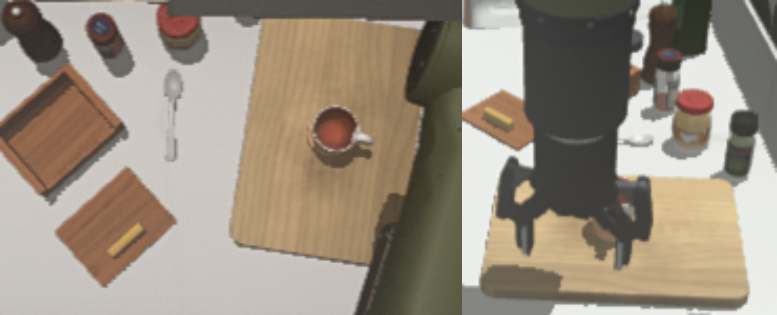

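The cup stands upright on the coaster near the board centre, at (335,130) in the crop, with its rim at about 87 as it must be. The lid lies flat on the bare worktop at (115,225), the spoon is untouched, and the arm is clear.

```bash
python3 -c "
from bench import robot
print(robot.job_done())"
```

```text
the job is handed in; nothing more can be done
None
```

The job is handed in at about 30 s of the 72 s allowed: the lid lies flat on the bare worktop, the coaster lies flat mid-board, the cup stands upright centred on the coaster, and the arm is clear.

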